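Show the storekeeper where a stray brass nipple belongs

TASK

A brass nipple has strayed among the steel nuts in the green pocket tray. Press the red call button down, then show the storekeeper the mistake: point with the fingertips at the stray nipple from about 3 cm above it and stay there for two seconds, then point in the same way at the middle of the blue bin of brass nipples, about 3 cm above its rim, stay two seconds and finish there, still pointing. Touch nothing but the button, leave everything where it is, and pass well above the other parts and bins so that you never seem to point at a wrong one.

Things in the scene. Friction and masses are not known exactly. Their poses are not given: they have to be found in the camera images.
- tray: Fixed green pocket tray, 152 (x) x 222 (y) x 26 mm high, 2 x 3 open pockets about 70 mm square, pocket floor 5 mm above the bench. Origin: centre of its underside, on the bench; z up. Turned up to 12 degrees.
- nipple: The strayed part: a brass-yellow pipe nipple standing upright loose in one of the tray's pockets (any one, not central). Hexagonal foot 28 mm across flats, 14 mm high, then a round stem 21 mm in diameter; 36 mm high in all. Origin: centre of its underside, 5 mm above the bench; z up along the stem.
- brass_bin: The blue stock bin that holds brass nipples, 140 (x) x 105 (y) x 75 mm high, open on top, loose on the board. Low front towards the robot. Its contents lie below the rim. Origin: centre of its underside, 8 mm above the bench; z up.
- brass_bin_mouth (a point): Centre of the open top of the brass-nipple bin, level with its rim, 83 mm above the bench.
- nut_bin: Same blue bin, holding steel nuts. Origin: centre of its underside; rim 75 mm above it.
- cap_bin: Same blue bin, holding red plastic caps. Origin: centre of its underside; rim 75 mm above it.
- board: Fixed thin metal board, 150 (x) x 370 (y) x 8 mm, under the three bins, which stand side by side on it 120 mm apart in any order. Origin: centre of its underside.
- button (a joint): Travel of the call button, m: 0 is up, 0.006 fully down (about 5 N, springs back); it counts as pressed beyond 0.004.
- button_top (a point): Centre of the top face of the red push button (34 mm in diameter, pressed straight down) 22 mm above the bench, on a round yellow housing 50 mm in diameter and 12 mm high that is fixed to the bench.
- can: Bystander: loose grey tin can, 66 mm in diameter, 110 mm high, beyond the tray. Origin: centre of its underside.
- wrench: Bystander: loose steel wrench lying on the bench at the right, about 180 mm long. Its x axis runs along it.
- tape: Bystander: loose cardboard core ring, 90 mm outside diameter, 25 mm high. Origin: centre of its underside.
- nut1: A steel hexagon nut, 30 mm across flats, 20 mm high, lying flat and loose in another tray pocket. Origin: centre of its underside, 5 mm above the bench.
- nut2: A steel hexagon nut, 30 mm across flats, 20 mm high, lying flat and loose in another tray pocket. Origin: centre of its underside, 5 mm above the bench.
- nut3: A steel hexagon nut, 30 mm across flats, 20 mm high, lying flat and loose in another tray pocket. Origin: centre of its underside, 5 mm above the bench.
- nut4: A steel hexagon nut, 30 mm across flats, 20 mm high, lying flat and loose in another tray pocket. Origin: centre of its underside, 5 mm above the bench.
- nut5: A steel hexagon nut, 30 mm across flats, 20 mm high, lying flat and loose in another tray pocket. Origin: centre of its underside, 5 mm above the bench.
There are look-alikes about, which are no part of the job. What is shaped like the nut_bin but orange is not meant.

How it is judged:
By the outcome, as a careful person would: the job done as asked, in the order asked, and still so for the second after the job is handed in, with the robot touching nothing.
It also fails if it takes over 51 s, if anything falls off the work surface, if the arm or the gripper's body presses on something with over 40 N, if the wrist force passes 120 N, or if a joint passes its speed limit or range.

ROBOT

A 6-joint arm with a two-finger parallel gripper is mounted at the origin on the work surface. World frame = base frame: x ahead of the robot, y to its left, z up, the work surface at z = 0. Lengths are in mm, angles in rad, forces in N, time in s.
With the tool pointing down it reaches from about 275 to 750 mm from the base axis. Payload 10.2 kg.
Tool frame: the origin (TCP) lies at the very end of the fingers, on their centre line; the grasp point (between the pads) lies 19 mm behind it; y points along the fingers, x is the direction in which the jaws open and shut, and the axes are right-handed (so a half turn about y gives the same grasp; the last joint's range is limited). The gripper opens to 85 mm and grips with 20 to 120 N. Pads are 22 mm wide; open, the fingers measure 114 mm over their backs; the gripper's body (76 mm by 85 mm) begins 54 mm behind the grasp point. The pads swing forward as they close: fully open they stand 13 mm farther back than shut.
Start: joints at [0.96, 0.313, 1.498, -0, 1.331, -0.223], TCP at [198.543, 486.016, 231.294] pointing down, gripper open.
Joint ranges: [-2.94, 2.94], [-0.97, 2.17], [0.19, 2.56], [-1.23, 4.37], [0.02, 3.11], [-2.88, 2.88]. Speed limits (rad/s): [2.39, 2.39, 3.01, 3.14, 3.14, 3.14].

INTERFACE

Orientations are given as a unit quaternion [w, x, y, z].
In Python, from rig import telemetry, imaging, ctrl gives the robot as it stands.
- The arm moves only by the shell command python3 -m handwheel 'ROWS' [FORCE]. ROWS is JSON, a list of rows, each an object with "delta_pos": the shift along the tool's x, y, z in cm, a list of three; "twist": the turn, a rotation vector about the tool's x, y, z in rad, a list of three; "jaw": the opening, from 0 (shut) to 1 (fully open). A call has exactly 10 rows; each row is the pose to reach, as a shift and turn from the pose commanded when the call began, along the tool's axes at that moment; what a row does not reach only later rows make up. A row lasts 1/12 s, in which the tool goes at most 41.7 mm and 7.16 degrees, less where a joint would pass 70% of its speed; a pose out of reach is approached as far as the arm can. A call with a gripper value outside its range is refused whole. The fingers move at their own pace and stop on an object; FORCE is the grip in N (left out, the last holds). Time passes only in rows, so rows that repeat a pose let the fingers close, or fill a call up. It gives the time, the measured TCP pose, the force and the opening at its end, in the units of the state.
- telemetry.sense(): the state, without advancing time (a new reading comes with each control period).
- imaging.capture(name): name is "side" or "top" or "wrist"; returns a dict with "frame" (400x640x3 uint8, red, green, blue), "z_map" (400x640 float32, mm along the optical axis (not along the pixel's ray), 0 where there is no reading), "fx", "fy", "cx", "cy" (pixels), "rvec" (rotation vector, rad) and "tvec" (3), from world to camera coordinates, as OpenCV has them. Camera axes: x right, y down, z forward; pixel columns grow to the right and rows downward; lengths in mm; the calibration is good to about 2 mm. A picture is of the moment at which its call begins.
- ctrl.finish_job(): hands the job in, once; it reports no verdict.
The state is a dict: "time_s": time; "joints": joint angles; "dq": joint speeds; "tau": joint torques, N m; "eef_pos": TCP position; "ee_rot": TCP orientation; "force": force on the tool from outside, world axes, zero at the start; "wrist_torque": the same for the moment, N m; "grip_width": opening from 0.0 (shut) to 1.0 (fully open).
Only numpy, scipy, OpenCV 4.12 (cv2) and the standard library are available. Lean on these libraries where they do the work, as an engineer would, in place of code of your own. Each camera call takes 0.05 s, during which the arm holds its last target.

## Working session

There is one attempt and no reset: what is moved stays moved. The work goes in short steps, Python scripts to look and compute and a shell command to move; the robot and the scene stay as the last step left them, time stands still between calls to the robot, and variables do not carry over. Pictures are saved under pics/ and viewed, and the job is handed in when it is done.

```bash
ls; mkdir -p pics; python3 - <<'E'
from rig import telemetry, imaging
import cv2,pickle
print(telemetry.sense())
for n in("top","side"):
    d=imaging.capture(n); pickle.dump(d,open(n+".pkl","wb"))
    cv2.imwrite(f"pics/{n}1.png",d["frame"][:,:,::-1]); print(n,d["fx"],d["cx"],d["cy"],d["rvec"],d["tvec"])
E
```

```text
pics
{'time_s': 0.0, 'joints': array([ 9.59633002e-01,  3.13426880e-01,  1.49846655e+00,  1.29350599e-05,
        1.33100838e+00, -2.23378711e-01]), 'dq': array([ 0.00011578, -0.00021072, -0.00076489,  0.00012753, -0.00025353,
        0.00017787]), 'tau': array([ 5.49304095e-04, -4.12263072e+01, -2.59746820e+01, -1.35923760e-04,
        4.15820061e-03,  3.00662023e-06]), 'eef_pos': array([198.36158074, 485.79222335, 230.73581795]), 'ee_rot': array([-0.58680877,  0.58713361,  0.39385656, -0.39472345]), 'force': array([-0.01283522,  0.0076578 , -0.10607758]), 'wrist_torque': array([ 0.05963884,  0.01805832, -0.03641184]), 'grip_width': 0.9994492687529244}
top 435.5866585698833 320.8829361887422 196.63225347141926 [ 2.14631624 -2.16472704  0.12681813] [  -6.49066558  586.68653141 1034.56203212]
side 369.08587625021335 317.4461772082264 197.8134008115922 [ 0.41269765 -2.7450326   1.23027398] [545.82225281 188.39669355 831.58566909]
```

View pics/top1.png

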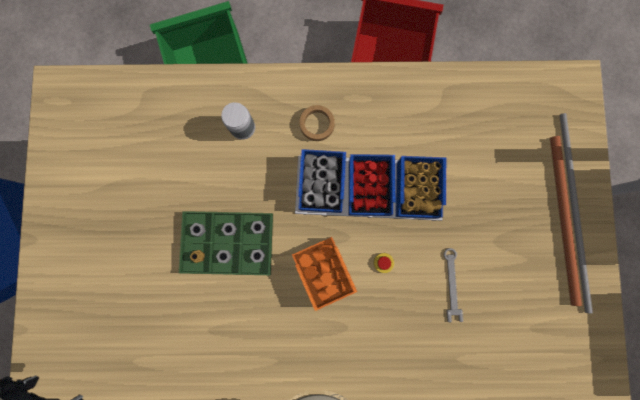

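View pics/side1.png

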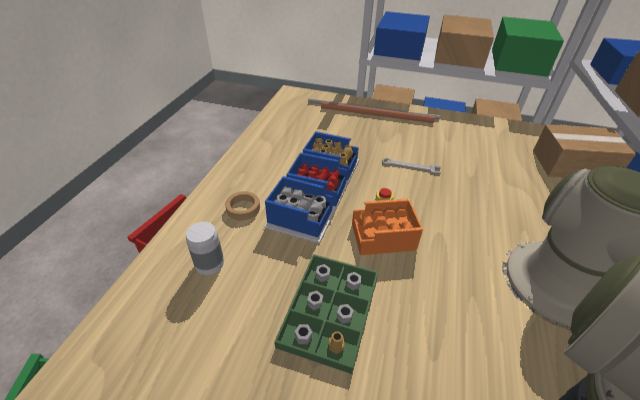

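The top view shows the red button at (385,262), the stray brass nipple at (197,256), and the brass bin, rightmost of the three blue bins, at (422,187). Next I'll measure them.

```bash
cat > h.py <<'E'
import numpy as np,cv2,pickle
def load(n): return pickle.load(open(n+".pkl","rb"))
def RT(d): return cv2.Rodrigues(np.array(d["rvec"],float))[0],np.array(d["tvec"],float).ravel()
def proj(d,p):
    R,t=RT(d); c=R@np.array(p,float)+t; return np.array([d["fx"]*c[0]/c[2]+d["cx"],d["fy"]*c[1]/c[2]+d["cy"]])
def ray(d,u,v,z):
    R,t=RT(d); r=R.T@np.array([(u-d["cx"])/d["fx"],(v-d["cy"])/d["fy"],1]); o=-R.T@t
    return o+r*(z-o[2])/r[2]
def cloud(d):
    R,t=RT(d); v,u=np.mgrid[:400,:640]; Z=d["z_map"].astype(float)
    P=np.stack([(u-d["cx"])/d["fx"]*Z,(v-d["cy"])/d["fy"]*Z,Z],-1)
    P=(P-t)@R; P[Z==0]=np.nan; return P
def hsv(d): return cv2.cvtColor(d["frame"],cv2.COLOR_RGB2HSV)
E
python3 - <<'E'
from h import *
np.set_printoptions(precision=1,suppress=True)
boxes={"top":{"btn":(370,245,400,280),"nip":(183,244,212,268)},"side":{"btn":(372,184,400,200),"nip":(325,328,350,357)}}
for n in("top","side"):
    d=load(n);P=cloud(d);H=hsv(d)
    print(n,"tcp px",proj(d,[198.4,485.8,230.7]))
    for k,(a,b,c,e) in boxes[n].items():
        h=H[b:e,a:c];p=P[b:e,a:c]
        m=((h[...,0]<6)|(h[...,0]>174)) if k=="btn" else (h[...,0]>9)&(h[...,0]<28)
        m&=h[...,1]>(150 if k=="btn" else 110)
        v,u=np.nonzero(m); q=p[m]; top=np.nanpercentile(q[:,2],90)
        print(k,m.sum(),"px",u.mean()+a,v.mean()+b,"bbox",u.min()+a,u.max()+a,v.min()+b,v.max()+b,"zmax",top,"ray",ray(d,u.mean()+a,v.mean()+b,22 if k=="btn" else 30))
        hi=q[q[:,2]>top-5]; print("  top pts",len(hi),np.nanmean(hi,0),(np.nanmin(hi,0)+np.nanmax(hi,0))/2)
    m=(P[...,2]>76)&(P[...,2]<90)&(H[...,0]>100)&(H[...,0]<130)&(H[...,1]>120)&(P[...,0]>300)&(P[...,0]<800)&(abs(P[...,1])<400)
    nn,l,s,c=cv2.connectedComponentsWithStats(m.astype(np.uint8),connectivity=8)
    for i in range(1,nn):
        if s[i,4]>15:
            q=P[l==i]; r=cv2.minAreaRect(q[:,:2].astype(np.float32)); print("blue rim",s[i],r,np.median(q[:,2]))
    m2=(H[...,0]>100)&(H[...,0]<130)&(H[...,1]>120)
d=load("top");f=d["frame"];cv2.imwrite("pics/z1.png",cv2.resize(f[140:310,170:470],None,fx=2.6,fy=2.6,interpolation=cv2.INTER_CUBIC)[:,:,::-1])
E
```

```text
top tcp px [ 61.7 388.1]
btn 122 px 383.8606557377049 262.71311475409834 bbox 378 390 257 268 zmax 25.11289885776036 ray [ 424.3 -163.9   22. ]
  top pts 107 [ 424.3 -163.7   22.8] [ 424.8 -164.2   24.6]
nip 131 px 197.29770992366412 255.9236641221374 bbox 190 204 250 262 zmax 41.741381903477695 ray [444.6 290.6  30. ]
  top pts 48 [444.8 295.4  40.5] [444.5 295.8  40.4]
blue rim [299 150  47  49 351] ((635.2863159179688, -14.572086334228516), (105.3139419555664, 111.83341217041016), 86.14118194580078) 83.01980362979232
blue rim [349 155  46  48 410] ((624.2883911132812, -131.88499450683594), (106.64060974121094, 112.17672729492188), 88.39786529541016) 82.73847640664427
blue rim [400 156  46  49 415] ((618.2450561523438, -251.99583435058594), (107.5385513305664, 112.28323364257812), 87.85978698730469) 82.70329125097808
side tcp px [536.2 482. ]
btn 84 px 384.85714285714283 192.88095238095238 bbox 380 390 189 197 zmax 23.24603006757833 ray [ 423.7 -157.    22. ]
  top pts 68 [ 423.7 -160.7   21.7] [ 423.6 -162.7   21.8]
nip 217 px 336.110599078341 343.147465437788 bbox 329 343 331 353 zmax 40.50741679342281 ray [443. 304.  30.]
  top pts 66 [444.1 297.8  39.5] [444.2 295.9  39.1]
blue rim [265 132  86  83 875] ((623.3945922851562, -131.77218627929688), (343.8692321777344, 117.76953887939453), 85.8810043334961) 82.22876866086986
```

View pics/z1.png

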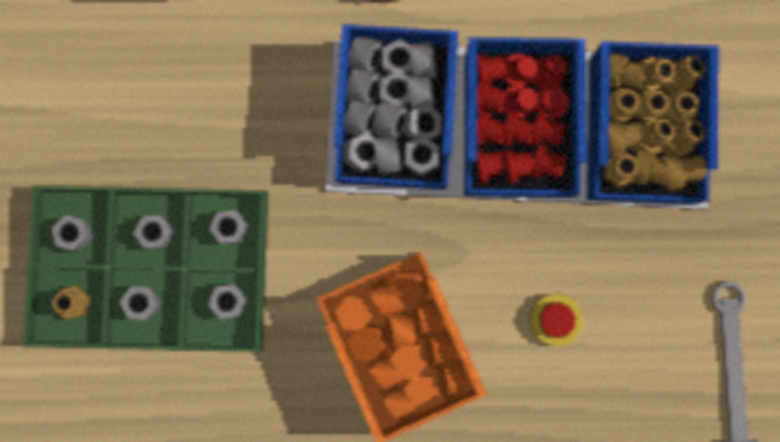

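```bash
cat >> h.py <<'E'
from scipy.spatial.transform import Rotation
def delta(s,target):
    q=s["ee_rot"];R=Rotation.from_quat([q[1],q[2],q[3],q[0]]).as_matrix()
    return R,R.T@(np.array(target,float)-s["eef_pos"])/10
E
python3 - <<'E'
from h import *
from rig import telemetry
np.set_printoptions(precision=2,suppress=True)
for n in("top","side"):
    d=load(n);P=cloud(d);H=hsv(d)
    m=(H[...,0]>100)&(H[...,0]<130)&(H[...,1]>100)&(P[...,0]>500)&(P[...,0]<720)&(P[...,1]<-190)&(P[...,1]>-330)&(P[...,2]>20)
    q=P[m]; r=cv2.minAreaRect(q[:,:2].astype(np.float32)); print(n,"allblue",r,cv2.boxPoints(r))
    hi=q[(q[:,2]>76)]
    print("rim y edges",np.percentile(hi[:,1],[1,99]),"x",np.percentile(hi[:,0],[1,99]))
    fr=q[q[:,0]<555]; print("front low",np.c_[fr][::6])
    o=(H[...,0]>5)&(H[...,0]<14)&(H[...,1]>190)&(P[...,2]>10)&(P[...,0]>250)&(P[...,0]<520)&(abs(P[...,1])<130)
    print("orange",np.nanmin(P[o],0),np.nanmax(P[o],0))
    b=P[(P[...,0]>480)&(P[...,0]<700)&(P[...,1]>-270)&(P[...,1]<-235)]
s=telemetry.sense()
for t in([424,-163,130],[424,-163,24]): R,x=delta(s,t); print(x)
print(R)
E
```

```text
top allblue ((604.81689453125, -251.33453369140625), (107.73065948486328, 138.9969482421875), 87.28929138183594) [[ 532.85 -301.85]
 [ 671.69 -308.43]
 [ 676.79 -200.82]
 [ 537.94 -194.24]]
rim y edges [-306.42 -197.24] x [562.66 674.51]
front low [[ 554.57 -198.22   60.22]
 [ 554.31 -207.13   36.79]
 [ 549.84 -198.21   59.48]
 [ 549.25 -296.92   56.54]
 [ 549.11 -203.92   40.3 ]
 [ 547.76 -196.07   28.64]
 [ 546.19 -297.22   36.54]
 [ 542.83 -195.95   57.47]
 [ 543.75 -297.14   36.45]
 [ 540.49 -196.     56.77]
 [ 541.56 -213.08   42.12]
 [ 541.87 -228.73   36.66]
 [ 541.85 -243.63   35.37]
 [ 541.54 -260.26   37.37]
 [ 539.51 -298.57   57.8 ]
 [ 539.16 -205.68   42.4 ]
 [ 538.74 -219.5    46.16]
 [ 538.62 -234.01   46.1 ]
 [ 538.72 -249.14   43.21]
 [ 538.62 -263.74   42.94]
 [ 539.32 -280.89   32.38]
 [ 538.69 -293.9    38.74]
 [ 538.01 -201.05   26.56]
 [ 537.41 -214.67   32.76]
 [ 537.04 -228.71   35.92]
 [ 536.44 -242.04   42.05]
 [ 536.29 -256.51   42.37]
 [ 536.1  -270.83   43.29]
 [ 536.19 -286.07   40.45]
 [ 535.   -296.9    54.35]
 [ 535.11 -262.77   25.24]
 [ 534.66 -276.
[... 475 characters left out ...]
.62]
 [ 533.6  -295.3    43.09]
 [ 534.05 -282.69   44.03]
 [ 533.89 -285.62   34.73]
 [ 535.31 -260.42   44.2 ]
 [ 534.64 -276.99   29.3 ]
 [ 537.36 -242.09   45.48]
 [ 535.48 -250.41   36.46]
 [ 540.18 -228.92   43.21]
 [ 549.61 -202.08   56.52]
 [ 551.8  -199.68   54.18]
 [ 537.83 -218.43   43.98]
 [ 545.29 -196.95   54.09]
 [ 535.71 -242.43   23.6 ]
 [ 538.82 -210.45   42.27]
 [ 536.38 -214.72   36.12]
 [ 541.47 -197.13   40.54]
 [ 537.35 -208.11   29.78]
 [ 537.36 -211.19   20.11]]Traceback (most recent call last):
  File "<stdin>", line 12, in <module>
    res = np.fmin.reduce(a, axis=axis, out=out, **kwargs)
ValueError: zero-size array to reduction operation fmin which has no identity
```

```bash
python3 - <<'E'
from h import *
from rig import telemetry
np.set_printoptions(precision=3,suppress=True)
s=telemetry.sense()
for t in([424,-163,231],[424,-163,24]): R,x=delta(s,t); print(x)
print(R)
E
```

```text
[-51.533   0.026 -45.42 ]
[-51.51   20.726 -45.426]
[[ 0.378 -0.001 -0.926]
 [ 0.926 -0.001  0.378]
 [-0.001 -1.     0.   ]]
```

```bash
python3 -m handwheel '[{"delta_pos":[-1,0,-0.9],"twist":[0,0,0],"jaw":0},{"delta_pos":[-3,0,-2.6],"twist":[0,0,0],"jaw":0},{"delta_pos":[-5,0,-4.4],"twist":[0,0,0],"jaw":0},{"delta_pos":[-7,0,-6.2],"twist":[0,0,0],"jaw":0},{"delta_pos":[-9,0,-7.9],"twist":[0,0,0],"jaw":0},{"delta_pos":[-11,0,-9.7],"twist":[0,0,0],"jaw":0},{"delta_pos":[-13,0,-11.5],"twist":[0,0,0],"jaw":0},{"delta_pos":[-15,0,-13.2],"twist":[0,0,0],"jaw":0},{"delta_pos":[-17,0,-15],"twist":[0,0,0],"jaw":0},{"delta_pos":[-19,0,-16.7],"twist":[0,0,0],"jaw":0}]' 30
python3 -m handwheel '[{"delta_pos":[-2,0,-1.8],"twist":[0,0,0],"jaw":0},{"delta_pos":[-4,0,-3.5],"twist":[0,0,0],"jaw":0},{"delta_pos":[-6,0,-5.3],"twist":[0,0,0],"jaw":0},{"delta_pos":[-8,0,-7],"twist":[0,0,0],"jaw":0},{"delta_pos":[-10,0,-8.8],"twist":[0,0,0],"jaw":0},{"delta_pos":[-12,0,-10.6],"twist":[0,0,0],"jaw":0},{"delta_pos":[-14,0,-12.3],"twist":[0,0,0],"jaw":0},{"delta_pos":[-16,0,-14.1],"twist":[0,0,0],"jaw":0},{"delta_pos":[-18,0,-15.9],"twist":[0,0,0],"jaw":0},{"delta_pos":[-20,0,-17.6],"twist":[0,0,0],"jaw":0}]'
python3 - <<'E'
from h import *
from rig import telemetry
s=telemetry.sense();print(s["joints"],s["eef_pos"]); R,x=delta(s,[424,-163,231]);print(x);print(R)
E
```

```text
time_s: 0.93
eef_pos: [281.3, 245.7, 231.1]
ee_rot: [0.587, -0.587, -0.394, 0.394]
force: [-0.3, 1.0, -0.4]
grip_width: -0.001
time_s: 1.77
eef_pos: [368.7, -6.1, 231.2]
ee_rot: [0.587, -0.587, -0.394, 0.394]
force: [0.3, 0.2, 0.2]
grip_width: -0.0
[-3.37436177e-01 -4.28632347e-02  1.90984555e+00  2.60944586e-05
  1.27480806e+00 -1.52014064e+00] [368.72151377  -6.11045939 231.17499586]
[-12.43026267   0.01511738 -11.05391504]
[[ 3.78429917e-01 -1.78312307e-04 -9.25629929e-01]
 [ 9.25629946e-01  8.90131481e-05  3.78429907e-01]
 [ 1.49145240e-05 -9.99999980e-01  1.98736450e-04]]
```

```bash
python3 -m handwheel '[{"delta_pos":[-2,0,-1.8],"twist":[0,0,0],"jaw":0},{"delta_pos":[-4,0,-3.5],"twist":[0,0,0],"jaw":0},{"delta_pos":[-6,0,-5.3],"twist":[0,0,0],"jaw":0},{"delta_pos":[-8,0,-7.1],"twist":[0,0,0],"jaw":0},{"delta_pos":[-10,0,-8.9],"twist":[0,0,0],"jaw":0},{"delta_pos":[-11.5,0,-10.2],"twist":[0,0,0],"jaw":0},{"delta_pos":[-12.5,0,-11.1],"twist":[0,0,0],"jaw":0},{"delta_pos":[-12.5,2,-11.1],"twist":[0,0,0],"jaw":0},{"delta_pos":[-12.5,4,-11.1],"twist":[0,0,0],"jaw":0},{"delta_pos":[-12.5,6,-11.1],"twist":[0,0,0],"jaw":0}]'
python3 - <<'E'
from h import *
from rig import telemetry,imaging
s=telemetry.sense();print(s["joints"],s["eef_pos"],s["force"]); R,x=delta(s,[424,-163,24]);print(x)
d=imaging.capture("wrist");cv2.imwrite("pics/w1.png",d["frame"][:,:,::-1]);pickle.dump(d,open("wrist.pkl","wb"))
print(proj(d,[424,-163,22]))
H=hsv(d);m=((H[...,0]<6)|(H[...,0]>174))&(H[...,1]>150);nn,l,st,c=cv2.connectedComponentsWithStats(m.astype(np.uint8))
for i in range(1,nn):
  if st[i,4]>100: print(st[i],c[i],ray(d,*c[i],22))
d=imaging.capture("side");cv2.imwrite("pics/s2.png",d["frame"][:,:,::-1])
E
```

```text
time_s: 2.6
eef_pos: [424.0, -162.3, 170.4]
ee_rot: [0.587, -0.587, -0.394, 0.394]
force: [0.2, 0.4, -0.6]
grip_width: -0.001
[-6.24619241e-01  2.19192477e-01  1.78982232e+00  4.19337444e-05
  1.13259882e+00 -1.80754550e+00] [ 423.98179915 -162.26856756  170.41378142] [ 0.16690665  0.35484507 -0.59781576]
[-0.06763344 14.64137499 -0.02951806]
[319.06647896 186.29154694]
[300 167  35  34 915] [317.02295082 183.58251366] [ 420.90796771 -163.74959455   22.        ]
[ 406  287   62   55 1319] [439.67702805 312.0045489 ] [598.91030103 -98.05765333  22.        ]
[411 351  25  23 186] [422.49462366 362.11827957] [ 655.92006334 -133.86434131   22.        ]
```

View pics/w1.png

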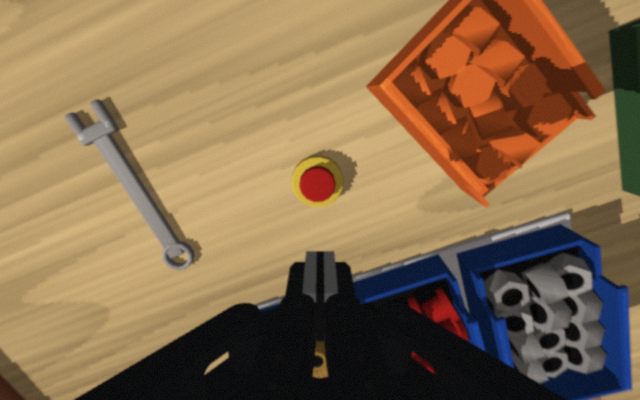

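View pics/s2.png

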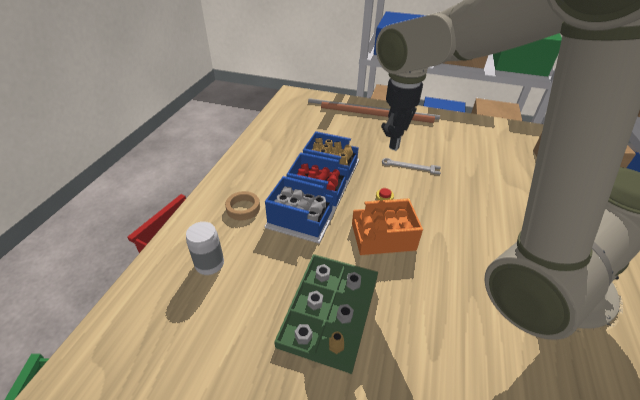

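The wrist view shows the button at (317,184), with the orange bin well to its right. It agrees with the measured spot to about 3 mm, so I'm going down to press.

```bash
python3 -m handwheel '[{"delta_pos":[0,1.5,0],"twist":[0,0,0],"jaw":0},{"delta_pos":[0,3.5,0],"twist":[0,0,0],"jaw":0},{"delta_pos":[0,5.5,0],"twist":[0,0,0],"jaw":0},{"delta_pos":[0,7.5,0],"twist":[0,0,0],"jaw":0},{"delta_pos":[0,9.5,0],"twist":[0,0,0],"jaw":0},{"delta_pos":[0,11.3,0],"twist":[0,0,0],"jaw":0},{"delta_pos":[0,12.8,0],"twist":[0,0,0],"jaw":0},{"delta_pos":[0,13.6,0],"twist":[0,0,0],"jaw":0},{"delta_pos":[0,14,0],"twist":[0,0,0],"jaw":0},{"delta_pos":[0,14,0],"twist":[0,0,0],"jaw":0}]'
python3 -m handwheel '[{"delta_pos":[0,0.3,0],"twist":[0,0,0],"jaw":0},{"delta_pos":[0,0.6,0],"twist":[0,0,0],"jaw":0},{"delta_pos":[0,0.8,0],"twist":[0,0,0],"jaw":0},{"delta_pos":[0,0.9,0],"twist":[0,0,0],"jaw":0},{"delta_pos":[0,1.0,0],"twist":[0,0,0],"jaw":0},{"delta_pos":[0,1.1,0],"twist":[0,0,0],"jaw":0},{"delta_pos":[0,1.2,0],"twist":[0,0,0],"jaw":0},{"delta_pos":[0,1.2,0],"twist":[0,0,0],"jaw":0},{"delta_pos":[0,1.2,0],"twist":[0,0,0],"jaw":0},{"delta_pos":[0,1.2,0],"twist":[0,0,0],"jaw":0}]'
```

```text
time_s: 3.53
eef_pos: [424.3, -162.5, 31.5]
ee_rot: [0.587, -0.587, -0.394, 0.394]
force: [-0.0, 0.2, 0.4]
grip_width: 0.0
time_s: 4.37
eef_pos: [424.2, -162.5, 19.4]
ee_rot: [-0.587, 0.587, 0.394, -0.394]
force: [-0.5, 0.6, 2.4]
grip_width: 0.003
```

```bash
python3 -m handwheel '[{"delta_pos":[0,0.1,0],"twist":[0,0,0],"jaw":0},{"delta_pos":[0,0.15,0],"twist":[0,0,0],"jaw":0},{"delta_pos":[0,0.2,0],"twist":[0,0,0],"jaw":0},{"delta_pos":[0,0.25,0],"twist":[0,0,0],"jaw":0},{"delta_pos":[0,0.3,0],"twist":[0,0,0],"jaw":0},{"delta_pos":[0,0.33,0],"twist":[0,0,0],"jaw":0},{"delta_pos":[0,0.36,0],"twist":[0,0,0],"jaw":0},{"delta_pos":[0,0.36,0],"twist":[0,0,0],"jaw":0},{"delta_pos":[0,0.36,0],"twist":[0,0,0],"jaw":0},{"delta_pos":[0,0.36,0],"twist":[0,0,0],"jaw":0}]'
```

```text
time_s: 5.2
eef_pos: [424.2, -162.5, 16.0]
ee_rot: [-0.587, 0.587, 0.394, -0.394]
force: [-1.1, 1.3, 8.3]
grip_width: 0.001
```

The force is 8.3 N at z = 16.0, so the button is fully down. Now I'm rising straight up.

```bash
python3 -m handwheel '[{"delta_pos":[0,-0.5,0],"twist":[0,0,0],"jaw":0},{"delta_pos":[0,-2,0],"twist":[0,0,0],"jaw":0},{"delta_pos":[0,-4.5,0],"twist":[0,0,0],"jaw":0},{"delta_pos":[0,-7.5,0],"twist":[0,0,0],"jaw":0},{"delta_pos":[0,-10.5,0],"twist":[0,0,0],"jaw":0},{"delta_pos":[0,-13.5,0],"twist":[0,0,0],"jaw":0},{"delta_pos":[0,-16.5,0],"twist":[0,0,0],"jaw":0},{"delta_pos":[0,-19.5,0],"twist":[0,0,0],"jaw":0},{"delta_pos":[0,-21.5,0],"twist":[0,0,0],"jaw":0},{"delta_pos":[0,-22.5,0],"twist":[0,0,0],"jaw":0}]'
python3 - <<'E'
from h import *
from rig import telemetry
s=telemetry.sense();print(s["eef_pos"]); R,x=delta(s,[444.5,295.8,240]);print(x)
E
```

```text
time_s: 6.03
eef_pos: [424.5, -162.7, 243.4]
ee_rot: [-0.586, 0.588, 0.395, -0.394]
force: [1.3, -0.3, 0.6]
grip_width: 0.003
[ 424.49917237 -162.70361647  243.35956719]
[43.20357187  0.2417409  15.4842436 ]
```

```bash
python3 -m handwheel '[{"delta_pos":[1,0,0.4],"twist":[0,0,0],"jaw":0},{"delta_pos":[3,0,1.1],"twist":[0,0,0],"jaw":0},{"delta_pos":[5,0,1.8],"twist":[0,0,0],"jaw":0},{"delta_pos":[7.5,0,2.7],"twist":[0,0,0],"jaw":0},{"delta_pos":[10,0,3.6],"twist":[0,0,0],"jaw":0},{"delta_pos":[12.5,0,4.5],"twist":[0,0,0],"jaw":0},{"delta_pos":[15,0,5.4],"twist":[0,0,0],"jaw":0},{"delta_pos":[17.5,0,6.3],"twist":[0,0,0],"jaw":0},{"delta_pos":[20,0,7.2],"twist":[0,0,0],"jaw":0},{"delta_pos":[22.5,0,8.1],"twist":[0,0,0],"jaw":0}]'
python3 -m handwheel '[{"delta_pos":[2.5,0,0.9],"twist":[0,0,0],"jaw":0},{"delta_pos":[5,0,1.8],"twist":[0,0,0],"jaw":0},{"delta_pos":[7.5,0,2.7],"twist":[0,0,0],"jaw":0},{"delta_pos":[10,0,3.6],"twist":[0,0,0],"jaw":0},{"delta_pos":[12.5,0,4.5],"twist":[0,0,0],"jaw":0},{"delta_pos":[15,0,5.4],"twist":[0,0,0],"jaw":0},{"delta_pos":[17.5,0,6.3],"twist":[0,0,0],"jaw":0},{"delta_pos":[19.3,0,6.9],"twist":[0,0,0],"jaw":0},{"delta_pos":[20.4,0,7.3],"twist":[0,0,0],"jaw":0},{"delta_pos":[20.7,0,7.4],"twist":[0,0,0],"jaw":0}]'
python3 - <<'E'
from h import *
from rig import telemetry,imaging
d=imaging.capture("wrist");cv2.imwrite("pics/w2.png",d["frame"][:,:,::-1])
s=telemetry.sense();print(s["eef_pos"]); R,x=delta(s,[444.5,295.8,71]);print(x)
print(proj(d,[444.5,295.8,41]),proj(d,s["eef_pos"]))
H=hsv(d);m=(H[...,0]>12)&(H[...,0]<26)&(H[...,1]>130);m[:150]=m[:150]
P=cloud(d); q=P[(P[...,2]>37)&(P[...,2]<46)&(abs(P[...,0]-444)<22)&(abs(P[...,1]-296)<22)]
print(len(q),q.mean(0),(q.min(0)+q.max(0))/2)
E
```

```text
time_s: 6.87
eef_pos: [433.2, 78.5, 239.5]
ee_rot: [0.587, -0.586, -0.394, 0.395]
force: [-0.3, 0.4, 0.8]
grip_width: 0.0
time_s: 7.7
eef_pos: [443.0, 297.6, 239.5]
ee_rot: [0.587, -0.586, -0.394, 0.396]
force: [-0.1, 1.2, 0.6]
grip_width: -0.002
[443.26798514 296.96410684 239.75335971]
[-0.04280548 16.87518523 -0.17884438]
[318.99143297 175.19477319] [318.99849832 270.05393236]
307 [442.02875536 295.76763037  40.36633211] [442.5634434  295.90946243  40.0157114 ]
```

View pics/w2.png

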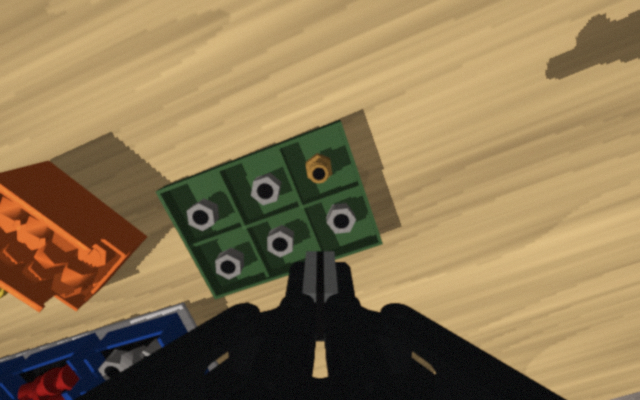

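The wrist view shows the nipple at (319,172) in its pocket, and the three views agree on about (443.5, 296). I'm going straight down to 3 cm above it.

```bash
python3 -m handwheel '[{"delta_pos":[-0.1,1,0],"twist":[0,0,0],"jaw":0},{"delta_pos":[-0.1,3,0],"twist":[0,0,0],"jaw":0},{"delta_pos":[-0.1,5,0],"twist":[0,0,0],"jaw":0},{"delta_pos":[-0.1,7,0],"twist":[0,0,0],"jaw":0},{"delta_pos":[-0.1,9,0],"twist":[0,0,0],"jaw":0},{"delta_pos":[-0.1,11,0],"twist":[0,0,0],"jaw":0},{"delta_pos":[-0.1,13,0],"twist":[0,0,0],"jaw":0},{"delta_pos":[-0.1,15,0],"twist":[0,0,0],"jaw":0},{"delta_pos":[-0.1,16.3,0],"twist":[0,0,0],"jaw":0},{"delta_pos":[-0.1,16.9,0],"twist":[0,0,0],"jaw":0}]'
python3 - <<'E'
from h import *
from rig import telemetry,imaging
s=telemetry.sense();print(s["eef_pos"],s["force"])
d=imaging.capture("side");f=d["frame"][:,:,::-1];cv2.imwrite("pics/s3.png",cv2.resize(f[200:400,200:500],None,fx=2.6,fy=2.6))
E
python3 -m handwheel '[{"delta_pos":[0,0,0],"twist":[0,0,0],"jaw":0},{"delta_pos":[0,0,0],"twist":[0,0,0],"jaw":0},{"delta_pos":[0,0,0],"twist":[0,0,0],"jaw":0},{"delta_pos":[0,0,0],"twist":[0,0,0],"jaw":0},{"delta_pos":[0,0,0],"twist":[0,0,0],"jaw":0},{"delta_pos":[0,0,0],"twist":[0,0,0],"jaw":0},{"delta_pos":[0,0,0],"twist":[0,0,0],"jaw":0},{"delta_pos":[0,0,0],"twist":[0,0,0],"jaw":0},{"delta_pos":[0,0,0],"twist":[0,0,0],"jaw":0},{"delta_pos":[0,0,0],"twist":[0,0,0],"jaw":0}]'
```

```text
time_s: 8.58
eef_pos: [442.5, 293.6, 69.4]
ee_rot: [0.587, -0.587, -0.393, 0.395]
force: [-1.3, 0.0, 0.4]
grip_width: -0.0
[442.47141001 293.55336157  69.37587248] [-1.29713508  0.01654769  0.3804582 ]
time_s: 9.47
eef_pos: [443.6, 295.2, 71.7]
ee_rot: [-0.587, 0.587, 0.394, -0.394]
force: [-0.2, -0.2, 0.3]
grip_width: 0.002
```

View pics/s3.png

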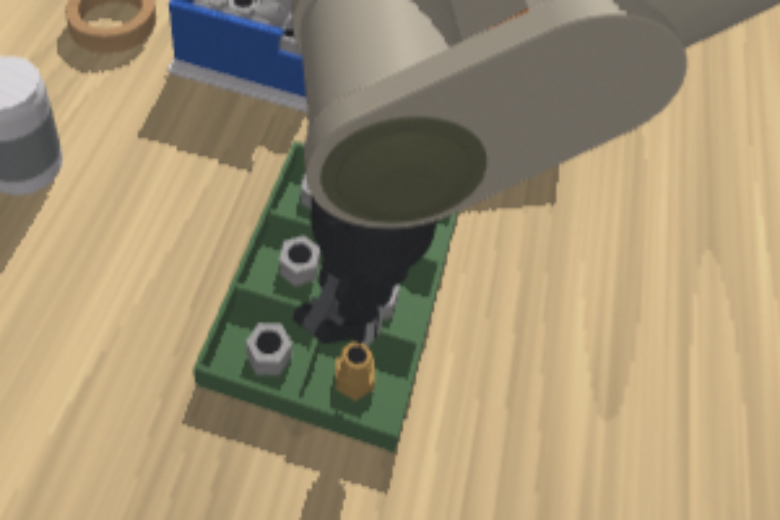

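The side view shows the fingertips just above the nipple (crop pixel (357,355)), touching nothing. I'll hold there.

```bash
for i in 1; do :; done
python3 -m handwheel '[{"delta_pos":[0,0,0],"twist":[0,0,0],"jaw":0},{"delta_pos":[0,0,0],"twist":[0,0,0],"jaw":0},{"delta_pos":[0,0,0],"twist":[0,0,0],"jaw":0},{"delta_pos":[0,0,0],"twist":[0,0,0],"jaw":0},{"delta_pos":[0,0,0],"twist":[0,0,0],"jaw":0},{"delta_pos":[0,0,0],"twist":[0,0,0],"jaw":0},{"delta_pos":[0,0,0],"twist":[0,0,0],"jaw":0},{"delta_pos":[0,0,0],"twist":[0,0,0],"jaw":0},{"delta_pos":[0,0,0],"twist":[0,0,0],"jaw":0},{"delta_pos":[0,0,0],"twist":[0,0,0],"jaw":0}]'
python3 -m handwheel '[{"delta_pos":[0,0,0],"twist":[0,0,0],"jaw":0},{"delta_pos":[0,0,0],"twist":[0,0,0],"jaw":0},{"delta_pos":[0,0,0],"twist":[0,0,0],"jaw":0},{"delta_pos":[0,0,0],"twist":[0,0,0],"jaw":0},{"delta_pos":[0,0,0],"twist":[0,0,0],"jaw":0},{"delta_pos":[0,0,0],"twist":[0,0,0],"jaw":0},{"delta_pos":[0,0,0],"twist":[0,0,0],"jaw":0},{"delta_pos":[0,0,0],"twist":[0,0,0],"jaw":0},{"delta_pos":[0,0,0],"twist":[0,0,0],"jaw":0},{"delta_pos":[0,0,0],"twist":[0,0,0],"jaw":0}]'
python3 -m handwheel '[{"delta_pos":[0,0,0],"twist":[0,0,0],"jaw":0},{"delta_pos":[0,0,0],"twist":[0,0,0],"jaw":0},{"delta_pos":[0,0,0],"twist":[0,0,0],"jaw":0},{"delta_pos":[0,0,0],"twist":[0,0,0],"jaw":0},{"delta_pos":[0,0,0],"twist":[0,0,0],"jaw":0},{"delta_pos":[0,-1,0],"twist":[0,0,0],"jaw":0},{"delta_pos":[0,-3,0],"twist":[0,0,0],"jaw":0},{"delta_pos":[0,-5.5,0],"twist":[0,0,0],"jaw":0},{"delta_pos":[0,-8,0],"twist":[0,0,0],"jaw":0},{"delta_pos":[0,-10.5,0],"twist":[0,0,0],"jaw":0}]'
python3 -m handwheel '[{"delta_pos":[0,-2.5,0],"twist":[0,0,0],"jaw":0},{"delta_pos":[0,-5,0],"twist":[0,0,0],"jaw":0},{"delta_pos":[0,-7,0],"twist":[0,0,0],"jaw":0},{"delta_pos":[0,-9,0],"twist":[0,0,0],"jaw":0},{"delta_pos":[0,-10.5,0],"twist":[0,0,0],"jaw":0},{"delta_pos":[0,-11.5,0],"twist":[0,0,0],"jaw":0},{"delta_pos":[0,-11.5,0],"twist":[0,0,0],"jaw":0},{"delta_pos":[0,-11.5,0],"twist":[0,0,0],"jaw":0},{"delta_pos":[0,-11.5,0],"twist":[0,0,0],"jaw":0},{"delta_pos":[0,-11.5,0],"twist":[0,0,0],"jaw":0}]'
python3 - <<'E'
from h import *
from rig import telemetry
s=telemetry.sense();print(s["joints"],s["eef_pos"]); R,x=delta(s,[604.7,-251.2,290]);print(x)
E
```

```text
time_s: 10.3
eef_pos: [443.6, 295.2, 71.7]
ee_rot: [-0.587, 0.587, 0.394, -0.394]
force: [0.3, 0.1, -0.1]
grip_width: -0.002
time_s: 11.13
eef_pos: [443.6, 295.2, 71.7]
ee_rot: [-0.587, 0.587, 0.394, -0.394]
force: [0.3, 0.7, -0.5]
grip_width: -0.001
time_s: 11.97
eef_pos: [443.4, 295.1, 178.7]
ee_rot: [-0.587, 0.587, 0.394, -0.394]
force: [-1.0, 0.2, -1.1]
grip_width: -0.001
time_s: 12.8
eef_pos: [443.3, 295.1, 290.7]
ee_rot: [0.587, -0.587, -0.394, 0.395]
force: [-0.4, -0.5, -0.0]
grip_width: -0.001
[ 3.67087404e-01  2.95627803e-01  1.36676906e+00  8.91653701e-06
  1.48114436e+00 -8.15866811e-01] [443.27722814 295.05105527 290.66393813]
[-44.46295455   0.07473215 -35.60224378]
```

The fingertips stayed over the nipple for about 2.5 s. Now I'm crossing at z = 290, 20 cm above the bin rims.

```bash

python3 -m handwheel '[{"delta_pos":[-0.8,0,-0.6],"twist":[0,0,0],"jaw":0},{"delta_pos":[-2.4,0,-1.9],"twist":[0,0,0],"jaw":0},{"delta_pos":[-4.2,0,-3.4],"twist":[0,0,0],"jaw":0},{"delta_pos":[-6.2,0,-5],"twist":[0,0,0],"jaw":0},{"delta_pos":[-8.2,0,-6.6],"twist":[0,0,0],"jaw":0},{"delta_pos":[-10.2,0,-8.2],"twist":[0,0,0],"jaw":0},{"delta_pos":[-12.2,0,-9.8],"twist":[0,0,0],"jaw":0},{"delta_pos":[-14.2,0,-11.4],"twist":[0,0,0],"jaw":0},{"delta_pos":[-16.2,0,-13],"twist":[0,0,0],"jaw":0},{"delta_pos":[-18.2,0,-14.6],"twist":[0,0,0],"jaw":0}]'
python3 -m handwheel '[{"delta_pos":[-2,0,-1.6],"twist":[0,0,0],"jaw":0},{"delta_pos":[-4,0,-3.2],"twist":[0,0,0],"jaw":0},{"delta_pos":[-6,0,-4.8],"twist":[0,0,0],"jaw":0},{"delta_pos":[-8,0,-6.4],"twist":[0,0,0],"jaw":0},{"delta_pos":[-10,0,-8],"twist":[0,0,0],"jaw":0},{"delta_pos":[-12,0,-9.6],"twist":[0,0,0],"jaw":0},{"delta_pos":[-14,0,-11.2],"twist":[0,0,0],"jaw":0},{"delta_pos":[-16,0,-12.8],"twist":[0,0,0],"jaw":0},{"delta_pos":[-18,0,-14.4],"twist":[0,0,0],"jaw":0},{"delta_pos":[-20,0,-16],"twist":[0,0,0],"jaw":0}]'
python3 -m handwheel '[{"delta_pos":[-1.8,0,-1.4],"twist":[0,0,0],"jaw":0},{"delta_pos":[-3.4,0,-2.7],"twist":[0,0,0],"jaw":0},{"delta_pos":[-4.7,0,-3.8],"twist":[0,0,0],"jaw":0},{"delta_pos":[-5.7,0,-4.6],"twist":[0,0,0],"jaw":0},{"delta_pos":[-6.3,0,-5],"twist":[0,0,0],"jaw":0},{"delta_pos":[-6.3,0,-5],"twist":[0,0,0],"jaw":0},{"delta_pos":[-6.3,0,-5],"twist":[0,0,0],"jaw":0},{"delta_pos":[-6.3,0,-5],"twist":[0,0,0],"jaw":0},{"delta_pos":[-6.3,0,-5],"twist":[0,0,0],"jaw":0},{"delta_pos":[-6.3,0,-5],"twist":[0,0,0],"jaw":0}]'
python3 - <<'E'
from h import *
from rig import telemetry,imaging
d=imaging.capture("wrist");cv2.imwrite("pics/w3.png",d["frame"][:,:,::-1])
s=telemetry.sense();print(s["eef_pos"]); R,x=delta(s,[604.7,-251.2,113]);print(x)
print(proj(d,[604.7,-251.2,83]))
P=cloud(d);H=hsv(d)
m=(H[...,0]>100)&(H[...,0]<130)&(H[...,1]>100)&(P[...,0]>500)&(P[...,0]<720)&(P[...,1]<-192)&(P[...,1]>-330)&(P[...,2]>20)&(P[...,2]<95)
print(cv2.minAreaRect(P[m][:,:2].astype(np.float32)))
E
```

```text
time_s: 13.63
eef_pos: [509.9, 69.6, 291.3]
ee_rot: [0.587, -0.587, -0.394, 0.394]
force: [0.5, 1.2, -0.1]
grip_width: 0.004
time_s: 14.47
eef_pos: [582.1, -176.1, 291.2]
ee_rot: [0.587, -0.587, -0.394, 0.394]
force: [0.9, 0.8, 0.1]
grip_width: 0.001
time_s: 15.3
eef_pos: [604.9, -250.7, 292.0]
ee_rot: [-0.587, 0.587, 0.395, -0.394]
force: [-0.1, -0.2, -0.8]
grip_width: 0.001
[ 604.87235769 -250.83445056  291.98011735]
[-3.97260761e-02  1.78980118e+01  7.32329471e-03]
[319.34575858 170.71507149]
((603.6681518554688, -251.8973388671875), (106.01412963867188, 139.52120971679688), 87.16075134277344)
```

View pics/w3.png

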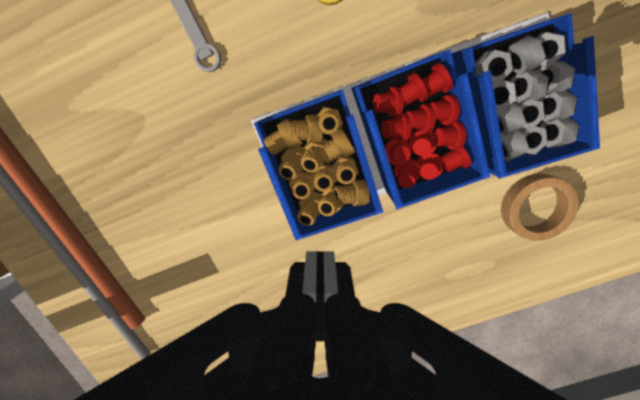

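The wrist view shows the brass bin centred at (319,171), as predicted. I'm going down 17.9 cm and holding.

```bash

python3 -m handwheel '[{"delta_pos":[0,1,0],"twist":[0,0,0],"jaw":0},{"delta_pos":[0,3,0],"twist":[0,0,0],"jaw":0},{"delta_pos":[0,5,0],"twist":[0,0,0],"jaw":0},{"delta_pos":[0,7.2,0],"twist":[0,0,0],"jaw":0},{"delta_pos":[0,9.4,0],"twist":[0,0,0],"jaw":0},{"delta_pos":[0,11.6,0],"twist":[0,0,0],"jaw":0},{"delta_pos":[0,13.8,0],"twist":[0,0,0],"jaw":0},{"delta_pos":[0,15.8,0],"twist":[0,0,0],"jaw":0},{"delta_pos":[0,17.2,0],"twist":[0,0,0],"jaw":0},{"delta_pos":[0,17.8,0],"twist":[0,0,0],"jaw":0}]'
python3 -m handwheel '[{"delta_pos":[0,0,0],"twist":[0,0,0],"jaw":0},{"delta_pos":[0,0,0],"twist":[0,0,0],"jaw":0},{"delta_pos":[0,0,0],"twist":[0,0,0],"jaw":0},{"delta_pos":[0,0,0],"twist":[0,0,0],"jaw":0},{"delta_pos":[0,0,0],"twist":[0,0,0],"jaw":0},{"delta_pos":[0,0,0],"twist":[0,0,0],"jaw":0},{"delta_pos":[0,0,0],"twist":[0,0,0],"jaw":0},{"delta_pos":[0,0,0],"twist":[0,0,0],"jaw":0},{"delta_pos":[0,0,0],"twist":[0,0,0],"jaw":0},{"delta_pos":[0,0,0],"twist":[0,0,0],"jaw":0}]'
python3 -m handwheel '[{"delta_pos":[0,0,0],"twist":[0,0,0],"jaw":0},{"delta_pos":[0,0,0],"twist":[0,0,0],"jaw":0},{"delta_pos":[0,0,0],"twist":[0,0,0],"jaw":0},{"delta_pos":[0,0,0],"twist":[0,0,0],"jaw":0},{"delta_pos":[0,0,0],"twist":[0,0,0],"jaw":0},{"delta_pos":[0,0,0],"twist":[0,0,0],"jaw":0},{"delta_pos":[0,0,0],"twist":[0,0,0],"jaw":0},{"delta_pos":[0,0,0],"twist":[0,0,0],"jaw":0},{"delta_pos":[0,0,0],"twist":[0,0,0],"jaw":0},{"delta_pos":[0,0,0],"twist":[0,0,0],"jaw":0}]'
python3 -m handwheel '[{"delta_pos":[0,0,0],"twist":[0,0,0],"jaw":0},{"delta_pos":[0,0,0],"twist":[0,0,0],"jaw":0},{"delta_pos":[0,0,0],"twist":[0,0,0],"jaw":0},{"delta_pos":[0,0,0],"twist":[0,0,0],"jaw":0},{"delta_pos":[0,0,0],"twist":[0,0,0],"jaw":0},{"delta_pos":[0,0,0],"twist":[0,0,0],"jaw":0},{"delta_pos":[0,0,0],"twist":[0,0,0],"jaw":0},{"delta_pos":[0,0,0],"twist":[0,0,0],"jaw":0},{"delta_pos":[0,0,0],"twist":[0,0,0],"jaw":0},{"delta_pos":[0,0,0],"twist":[0,0,0],"jaw":0}]'
python3 - <<'E'
from rig import imaging
import cv2
for n in("side","top"):
    d=imaging.capture(n);cv2.imwrite(f"pics/{n}4.png",d["frame"][:,:,::-1])
E
```

```text
time_s: 16.18
eef_pos: [603.8, -250.6, 110.6]
ee_rot: [0.588, -0.586, -0.394, 0.395]
force: [0.0, 0.4, -1.0]
grip_width: 0.001
time_s: 17.02
eef_pos: [604.9, -251.4, 113.7]
ee_rot: [-0.587, 0.587, 0.394, -0.394]
force: [-0.4, 0.0, 0.3]
grip_width: 0.002
time_s: 17.85
eef_pos: [604.9, -251.4, 113.7]
ee_rot: [-0.587, 0.587, 0.394, -0.394]
force: [-0.3, -0.9, 0.6]
grip_width: -0.002
time_s: 18.68
eef_pos: [604.9, -251.4, 113.7]
ee_rot: [-0.587, 0.587, 0.394, -0.394]
force: [0.7, 0.1, -0.5]
grip_width: 0.004
```

View pics/side4.png

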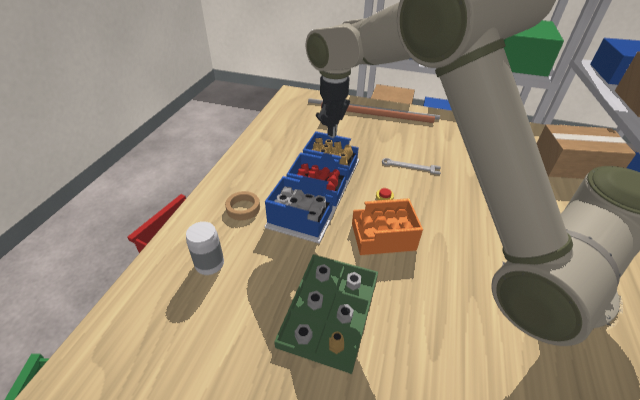

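View pics/top4.png

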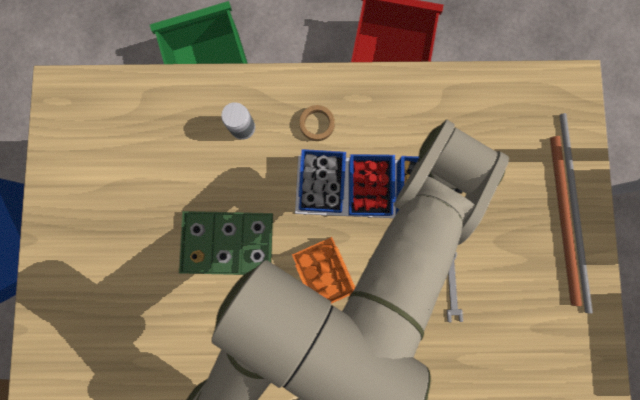

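The fingertips are over the brass bin at (333,135) in the side view, and everything visible is where it was. Handing in.

```bash
python3 -c "
from rig import ctrl
print(ctrl.finish_job())"
```

```text
the job is handed in; nothing more can be done
None
```

I pressed the call button, pointed at the stray nipple, then pointed at the brass-nipple bin, and handed the job in with the arm still pointing there. The clock stood at about 19 s of the 51 s allowed.

- **Button:** the fingertips pushed it down to z = 16.0 mm at 8.3 N. That matches full travel, but I judged it from height and force because the button joint itself can't be read.
- **Stray nipple:** the fingertips stayed about 31 mm above its top, within about 1 mm sideways of where I measured it, for roughly 2.5 s.
- **Brass bin:** the fingertips are about 31 mm above the centre of the rim and had been there for more than 2 s when I handed in. I crossed over at z = 290 mm, about 20 cm above the rims.
- **Last checks:** forces read within noise and nothing had visibly moved in the final side and top pictures. The arm hid the brass bin and the button in the top view, so for those I relied on the side view.
- **Disagreements:** the camera views differed by 1 to 3 mm on where things were. At the end of each pointing descent the arm dipped 2 to 3 mm low before settling.

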